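# Clamp a glued carton in the crank press

## Robot

A 6-joint arm with a two-finger parallel gripper is mounted at the origin on a cart in front of the work surface, level with it; the furniture and walls round the work are solid. World frame = base frame: x ahead of the robot, y to its left, z up, the work surface at z = 0. Lengths are in m, angles in rad, forces in N, time in s.
With the tool pointing down it reaches from about 0.3 to 0.75 m from the base axis. Payload 8.5 kg.
Tool frame: the origin (TCP) lies at the very end of the fingers, on their centre line; the grasp point (between the pads) lies 19 mm behind it; z points along the fingers, y is the line along which they close (so a half turn about z gives the same grasp; the last joint's range is limited). The gripper opens to 88 mm and grips with 3 to 60 N. Pads are 18 mm wide; open, the fingers measure 123 mm over their backs; the gripper's body (75 mm by 187 mm) begins 45 mm behind the grasp point.
Start: joints at [-0.215, 0.381, 1.297, -0, 1.464, -0.215], TCP at [0.55, 0, 0.204] pointing down, gripper open.
Joint ranges: [-3.11, 3.11], [-0.89, 2.33], [0.22, 2.48], [-1.42, 4.56], [0.17, 2.85], [-2.88, 2.88]. Speed limits (rad/s): [2.39, 2.39, 3.14, 3.14, 3.14, 3.14].

## Interface

Orientations are given as a rotation vector (axis times angle).
In Python, from bench import ctrl gives the robot as it stands.
- The arm moves only by the tool servo_tool, never from a script. Its argument "steps" is a list of rows, each an object of numbers: "x", "y", "z": the shift along the world's x, y, z in mm; "wx", "wy", "wz": the turn, a rotation vector about the world's x, y, z in degrees; "hand": the opening, from 0 (shut) to 1 (fully open). A call has 1 to 8 rows; each row shifts and turns the commanded pose from where the row before left it; what a row does not reach is not made up. A row lasts 1/10 s, in which the tool goes at most 50 mm and 8.59 degrees, less where a joint would pass 70% of its speed; a pose out of reach is approached as far as the arm can. A call with a gripper value outside its range is refused whole. The fingers move at their own pace and stop on an object; "newtons" is the grip in N (left out, the last holds). Time passes only in rows, so rows that do not move let the fingers close. It gives the time, the measured TCP pose, the force, the opening and the grip force at its end, in the units of the state.
- ctrl.observe(): the state, without advancing time (a new reading comes with each control period).
- ctrl.read_camera(name): name is "scene" or "side" or "wrist"; returns the picture (480x640x3 uint8, blue, green, red); there is no depth.
- ctrl.calibration(name): a dict with "fovy" (degrees; the focal length in pixels is half the picture's height over the tangent of half this angle, whatever the lens; pixels are square), "cx", "cy" (the principal point, pixels), "eye" and "rotation" of the camera in the world; the wrist camera has in their place "mount" (4x4, takes a point from camera to tool coordinates, whose origin is the TCP and whose axes are the flange's). Camera axes: x right, y up, looking along -z (the intrinsics and any distortion apply to the point x, -y, -z); pixel columns grow to the right and rows downward; lengths in m; the calibration is good to about 2 mm. A picture is of the moment at which its call begins: read the wrist's pose just before it. calibration takes no time and is no camera call.
- ctrl.close_job(): hands the job in; it is judged then, once.
Trained networks look in the newest picture that a camera, given by its name, has taken for a name from the list of things; names that differ only in an ending like _2 or _b are one class to them, and where a whole thing is asked for, a point or a joint stands for the part that bears it (a point fixed in the world has none). Each returns a list of dicts, best first, with "score" (0 to 1); they miss things now and then, are a little off and sometimes report something else, mostly with a low value. They report only what shows in the picture. A call takes as long as a camera call. They do not tell look-alikes from the thing itself.
- ctrl.look_for(camera, thing): "location" ([x, y, z] in m, in the coordinates of the camera as it stood for that picture, good to about 4 mm: the middle of the surface that is visible of it).
- ctrl.outline_of(camera, thing): "mask" (480x640 bool, what is visible of it).
The state is a dict: "time": time; "qpos": joint angles; "qvel": joint speeds; "tau": joint torques, N m; "eef_pos": TCP position; "ee_rot": TCP orientation; "wrist_force": force on the tool from outside, world axes, zero at the start; "torque": the same for the moment, N m; "gripper_width": finger opening in m; "gripper_force": force on a finger pad.
Only numpy, scipy, OpenCV 4.12 (cv2) and the standard library are available. Lean on these libraries where they do the work, as an engineer would, in place of code of your own. Each camera call takes 0.05 s, during which the arm holds its last target. There are 200 camera calls.

## Task

The end flaps of the smallest white carton have just been glued and must set under pressure. While the U-shaped holding frame is still at the loading (left) end of its guide, push that carton fully into the frame's open side; next slide frame and carton together along the guide to the right until the frame is home against the end stop. Then swing the folded crank handle upright and only after that crank clockwise until the crank stops, so that the jaw presses the carton, and leave the other things on the bench alone.

Things in the scene. Friction and masses are not known exactly. Their poses are not given: they have to be found in the camera images.
- carton: smallest white tuck carton, 61 (its x) x 85 (y) x 45 (z) mm, 0.12 kg; origin at the centre of its underside. Starts on the worktop on the robot's side of the frame's open side, an 85 mm face roughly towards it; either 85 mm face may go in first. It slides on the worktop.
- frame: loose aluminium U-shaped frame, no floor, open to its -x (robot) side, 11 to 36 mm above the worktop. Origin on the worktop where the carton's origin lies when fully in; y along the guide to the left, z up. Back bar's inner face at x = +31.5 mm; arms at y = +-46.5 to 60.5, x = -21 to +32, lips flare to a 113 mm mouth at x = -34. A carton fully in stands out 10 mm past the arms.
- frame_push (a point): point on the outer (+y) face of the frame's left arm, 24 mm above the worktop, at (5, 60.5, 24) mm in the frame's axes: a good place to push frame and carton along the guide towards -y. The frame's runner lies in the guide channel, so it only slides along the guide (1.5 mm play each side, about 2 N). The fence behind it is 30 mm tall.
- clamp: fixed press with guide, end stop and grey gear housing (50 mm tall, x -125 to -5, y -186 to -86 mm). Axes parallel to the frame's (x away from the robot, y left along the guide, z up; turned up to 0.12 rad). Origin on the worktop where the frame's origin lies when home at the stop; the frame starts at y = +120 to +165 mm. Guide: y = -61 to +240 mm, fence at x = 54 to 66 mm.
- pad_face (a point): centre of the front face of the jaw's rubber pad (60 mm wide, 9 to 35 mm above the worktop), which stands on the robot's side of the home place: at x = -54.5 mm in the clamp's axes when fully open. It moves to the clamp's +x by 9.7 mm per rad of the crank and presses the carton's near face.
- crank_axis (a point): top centre of the crank's hub on the gear housing, on the crank's vertical axis, 70 mm above the worktop; fixed at (-65, -136, 70) mm in the clamp's axes.
- crank (a joint): turn of the crank, rad, 0 (jaw open) to a hard stop at 3.0 (jaw pressing); grows clockwise from above. The arm (60 mm from axis to handle, top 68 mm above the worktop) points along the clamp's -y at 0, its -x at pi/2. Stays where left. Takes 2 to 4 N at the handle; from about 2.7 the sprung pad presses the carton, 8 N at the stop.
- handle (a joint): fold of the crank handle, rad: 0 = folded over the hub (30 degrees above level, pointing back over the axis), 1.047 = upright, hard stop. Level hinge at the arm's end, 60 mm from the axis, 74 mm above the worktop. Stays where left (2 N at 30 mm from the hinge). Pushing its free end outwards and up along its arc, from the hub side, swings it up.
- handle_end (a point): free end of the crank handle, on its axis, 70 mm from its hinge (144 mm above the worktop when upright). The black grip is a round sleeve 21 mm in diameter, 17 to 65 mm from the hinge, that spins freely on the handle's axis; the end is a smooth steel cap, 18 mm across.
- big_white_carton: bystander: larger white carton, 76 x 110 x 48 mm, at the left; origin at the centre of its underside; leave alone.
- tape_roll: bystander: roll of brown tape lying flat, 92 mm across, 49 mm tall, near the front of the press; origin at the centre of its underside; leave alone.
- glue: bystander: upright glue stick, 24 mm across, 88 mm tall, behind the guide; origin at its underside; leave alone.
- brown_carton: bystander: brown carton, 67 x 95 x 40 mm, behind the guide; origin at the centre of its underside; leave alone.
Mind the look-alikes: they are no part of the job. Leave any pink look-alike of the carton alone.

How it is judged:
On the way, in this order (a step that is already met when the one before it is completed fails the run):
1. the carton is fully in the holding frame while the frame is still at the loading end of the guide (x of carton in the frame of frame between -0.006 and 0.004 m and y of carton in the frame of frame between -0.009 and 0.009 m and angle between the x axis of carton and the x axis of frame, either way round below 0.15 rad and angle between carton's own z axis and vertical below 0.08 rad and y of frame in the frame of clamp above 0.09 m), for 0.2 s.
2. the frame, with the carton still fully in it, is home against the end stop (x of carton in the frame of frame between -0.006 and 0.004 m and y of carton in the frame of frame between -0.009 and 0.009 m and angle between the x axis of carton and the x axis of frame, either way round below 0.15 rad and angle between carton's own z axis and vertical below 0.08 rad and y of frame in the frame of clamp below 0.005 m and x of frame in the frame of clamp between -0.006 and 0.006 m and angle between frame's own z axis and vertical below 0.06 rad), for 0.2 s.
3. the crank handle is swung upright, before the crank is turned (value of joint handle above 0.9 rad and value of joint crank below 0.9 rad), for 0.1 s.
4. the crank is turned clockwise to its stop (value of joint crank above 2.85 rad), for 0.1 s.
At the end, for the whole second after the job is handed in: Carton flat in the frame (within 6 mm of fully in, 0.15 rad), frame within 5 mm of the end stop, handle upright (over 0.8 rad), crank at its stop (over 2.8 rad), jaw pressing the carton (over 2 N), carton and frame at rest, no listed bystander moved 30 mm (all of step 2 and value of joint crank above 2.8 rad and value of joint handle above 0.8 rad and contact force between clamp and carton above 2 N and linear speed of each of carton, frame below 0.01 m/s and distance of each of big_white_carton, tape_roll, glue, brown_carton from where it was at the start of the episode below 0.03 m); the robot touches nothing.
It fails at once if a listed bystander is pushed 30 mm or more from where it stood (distance of any of big_white_carton, tape_roll, glue, brown_carton from where it was at the start of the episode above 0.03 m).
It also fails if it takes over 69 s, if anything falls off the work surface, if the arm or the gripper's body presses on something with over 40 N, if the wrist force passes 120 N, or if a joint passes its speed limit or range.

## Working session

There is one attempt and no reset: what is moved stays moved. The work goes in short steps, Python scripts to look and compute and a tool call to move; the robot and the scene stay as the last step left them, time stands still between calls to the robot, and variables do not carry over. Pictures are saved under pics/ and viewed, at most 10 in all, crops included, and the job is handed in when it is done.

Besides the shell and the picture viewer there is one more tool, called after "Emit:" by a JSON object that holds its "op" and its "data". servo_tool: Moves the arm, as the interface text tells. Its arguments: {"type":"object","properties":{"steps":{"type":"array","items":{"type":"object","properties":{"x":{"type":"number"},"y":{"type":"number"},"z":{"type":"number"},"wx":{"type":"number"},"wy":{"type":"number"},"wz":{"type":"number"},"hand":{"type":"number"}}}},"newtons":{"type":"number"}},"required":["steps"]}

```bash
mkdir -p pics; cat > h.py <<'E'
import numpy as np, cv2
from scipy.spatial.transform import Rotation as R
from bench import ctrl
def pose(cam):
    c=ctrl.calibration(cam)
    if 'mount' in c:
        o=ctrl.observe(); T=np.eye(4); r=np.array(o['ee_rot']); T[:3,:3]=R.from_rotvec(r).as_matrix() if r.size==3 else r.reshape(3,3); T[:3,3]=o['eef_pos']
        M=T@np.array(c['mount']); return c,M[:3,:3],M[:3,3]
    return c,np.array(c['rotation']).reshape(3,3),np.array(c['eye'])
def find(cam,thing,P):
    c,Rm,e=P
    return [(round(d['score'],2),(Rm@np.array(d['location'])+e).round(4).tolist()) for d in ctrl.look_for(cam,thing)]
E
python3 - <<'E'
from h import *
o=ctrl.observe(); print(o)
for cam in ['scene','side','wrist']:
    P=pose(cam); im=ctrl.read_camera(cam); cv2.imwrite(f'pics/{cam}0.png',im)
    print(cam,{k:(np.array(v).round(4).tolist() if not isinstance(v,str) else v) for k,v in P[0].items()})
    for t in ['carton','frame','frame_push','pad_face','handle_end','crank_axis','tape_roll','big_white_carton','glue','clamp','crank']:
        try: print(t,find(cam,t,P))
        except Exception as ex: print(t,ex)
E
```

```text
{'time': 0.0, 'qpos': array([-2.15275288e-01,  3.81186290e-01,  1.29825979e+00,  1.23043574e-05,
        1.46357735e+00, -2.15252632e-01]), 'qvel': array([-0.00068496, -0.00215547, -0.00075485, -0.00067038, -0.00038773,
       -0.00020466]), 'tau': array([-6.18006070e-04, -4.37936819e+01, -2.24552107e+01,  7.13253510e-02,
        3.52583989e-02, -8.49877097e-05]), 'eef_pos': array([5.49674510e-01, 8.59928168e-05, 2.03643341e-01]), 'ee_rot': array([-2.22061158e+00, -2.22055833e+00,  1.19641619e-03]), 'wrist_force': array([ 0.80467903,  0.42360386, -0.07053855]), 'torque': array([-0.03253887, -0.00027648, -0.0182359 ]), 'gripper_force': 0.0, 'gripper_width': 0.08811137248973103}Traceback (most recent call last):
  File "<stdin>", line 4, in <module>
  File "h.py", line 9, in pose
    return c,np.array(c['rotation']).reshape(3,3),np.array(c['eye'])
             ~~~~~~~~~~~~~~~~~~~~~~~~~~~~~~~^^^^^
ValueError: cannot reshape array of size 3 into shape (3,3)
```

```bash
sed -i "s/np.array(c\['rotation'\]).reshape(3,3)/R.from_rotvec(c['rotation']).as_matrix()/" h.py
python3 - <<'E'
from h import *
for cam in ['scene','side','wrist']:
    P=pose(cam); im=ctrl.read_camera(cam); cv2.imwrite(f'pics/{cam}0.png',im)
    print(cam,P[0]['fovy'],P[0]['cx'],P[0]['cy'],{k:v for k,v in P[0].items() if 'dist' in k or 'lens' in k}, P[2].round(3),list(P[0]))
    for t in ['carton','frame','frame_push','pad_face','handle_end','crank_axis','tape_roll','big_white_carton','glue']:
        if cam=='wrist' and t in('glue','tape_roll'): continue
        try: print(t,find(cam,t,P))
        except Exception as ex: print(t,ex)
E
```

```text
scene 53.25363349898742 310.0441254365504 239.76078453004146 {} [0.225 0.831 0.922] ['fovy', 'cx', 'cy', 'eye', 'rotation']
carton [(0.82, [0.4202, 0.5746, 0.0458]), (0.81, [0.3775, -0.1757, 0.0482]), (0.71, [0.6152, 0.1879, 0.0331]), (0.66, [0.4926, 0.1945, 0.0431])]
frame [(0.73, [0.6185, 0.1844, 0.0323])]
frame_push [(0.79, [0.6147, 0.1842, 0.0325]), (0.62, [0.4892, 0.1944, 0.0478])]
pad_face []
handle_end [(0.4, [0.5293, -0.1163, 0.1077])]
crank_axis [(0.7, [0.552, -0.0574, 0.0295])]
tape_roll [(0.83, [0.3929, 0.0082, 0.0463])]
big_white_carton [(0.82, [0.4275, 0.4155, 0.0485])]
glue [(0.6, [0.7285, 0.016, 0.0559])]
side 56.73904954263411 323.790569340527 237.64728305497337 {} [ 0.59  -0.667  0.712] ['fovy', 'cx', 'cy', 'eye', 'rotation']
carton [(0.87, [0.4922, 0.1467, 0.0459]), (0.59, [0.3914, -0.206, 0.0459])]
frame [(0.93, [0.6042, 0.1435, 0.0329]), (0.7, [0.5352, -0.1387, 0.1019])]
frame_push [(0.9, [0.6035, 0.1499, 0.0363])]
pad_face []
handle_end [(0.93, [0.5348, -0.1385, 0.1006])]
crank_axis [(0.65, [0.5562, -0.1068, 0.0315])]
tape_roll [(0.66, [0.3975, -0.0324, 0.0482]), (0.62, [0.5386, -0.1361, 0.0809])]
big_white_carton [(0.94, [0.4305, 0.3577, 0.0346])]
glue [(0.63, [0.7259, 0.0021, 0.0564])]
wrist 60.84702692967124 317.26683568907674 241.7555439769882 {} [0.549 0.076 0.384] ['fovy', 'cx', 'cy', 'mount']
carton [(0.86, [0.3879, -0.2233, 0.044]), (0.75, [0.4974, 0.1456, 0.0418])]
frame [(0.96, [0.6188, 0.1244, 0.036])]
frame_push [(0.64, [0.6244, 0.1244, 0.0348])]
pad_face [(0.76, [0.5448, 0.0336, 0.0339]), (0.31, [0.6191, 0.1267, 0.0338])]
handle_end [(0.62, [0.5378, -0.107, 0.1125])]
crank_axis [(0.57, [0.5649, -0.0541, 0.0326]), (0.56, [0.7525, 0.1471, 0.038])]
big_white_carton []
```

View pics/scene0.png

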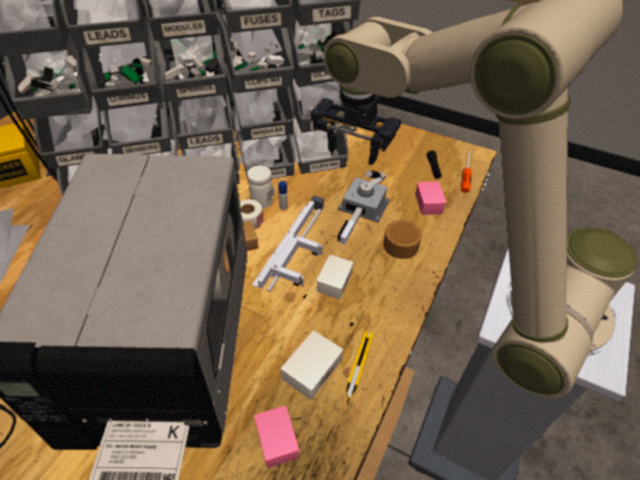

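View pics/wrist0.png

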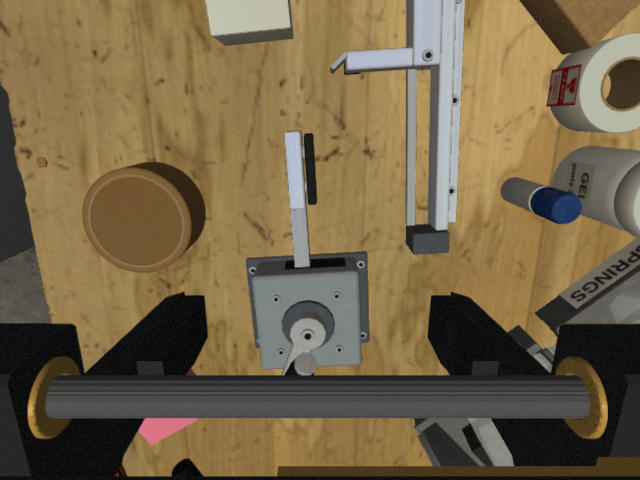

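```bash
cat >> h.py <<'E'
def ray(P,u,v,z):
    c,Rm,e=P; f=240/np.tan(np.radians(c['fovy']/2))
    d=Rm@np.array([(u-c['cx'])/f,-(v-c['cy'])/f,-1]); return (e+d*(z-e[2])/d[2])
def proj(P,p):
    c,Rm,e=P; f=240/np.tan(np.radians(c['fovy']/2)); q=Rm.T@(np.array(p)-e)
    return c['cx']+f*q[0]/-q[2], c['cy']-f*q[1]/-q[2]
E
python3 - <<'E'
from h import *
P=pose('wrist'); print(P[1].round(3))
for n,u,v,z in [('hub',307,324,.07),('cap',308,335,.109),('housFL',252,268,.05),('housFR',366,266,.05),('housBR',359,366,.05),('housBL',262,367,.05),('fence near',455,222,.03),('fence far',461,30,.03),('chan l near',407,225,.011),('chan l far',410,75,.011),('jaw top L',287,132,.035),('jaw R',300,132,.035),('pad tr',313,135,.035),('pad br',316,203,.035),('carton br',292,37,.0),('carton bl',220,45,.0),('carton tr',290,30,.045),('arm right edge out',410,69,.036),('stop tl',407,228,.03),('stop tr',448,226,.03)]:
    print(n,ray(P,u,v,z).round(4))
E
```

```text
[[ 1.    -0.001  0.   ]
 [ 0.001  0.957  0.291]
 [-0.    -0.291  0.957]]
hub [ 0.5398 -0.0934  0.07  ]
cap [ 0.5416 -0.0816  0.109 ]
housFL [ 0.4916 -0.0498  0.05  ]
housFR [ 0.5909 -0.0479  0.05  ]
housBR [ 0.5879 -0.1481  0.05  ]
housBL [ 0.4965 -0.1493  0.05  ]
fence near [ 0.6714 -0.0134  0.03  ]
fence far [0.6608 0.1413 0.03  ]
chan l near [ 0.6331 -0.0212  0.011 ]
chan l far [0.6271 0.1103 0.011 ]
jaw top L [0.5234 0.0643 0.035 ]
jaw R [0.5342 0.0643 0.035 ]
pad tr [0.5449 0.0619 0.035 ]
pad br [0.5474 0.0047 0.035 ]
carton br [0.5268 0.1414 0.    ]
carton bl [0.465  0.1351 0.    ]
carton tr [0.528  0.1384 0.045 ]
arm right edge out [0.6216 0.1124 0.036 ]
stop tl [ 0.6289 -0.019   0.03  ]
stop tr [ 0.6655 -0.0171  0.03  ]
```

Emit:
{"op": "servo_tool", "data": {"steps": [{"y": 35, "x": -5, "z": 20}, {"y": 35, "x": -5, "z": 20}, {"y": 20}, {}]}}

```text
$.steps[0]: bad value
```

```bash
python3 - <<'E'
from h import *
import pickle
P=pose('wrist'); im=ctrl.read_camera('wrist'); cv2.imwrite('pics/w1.png',im); pickle.dump(P,open('P1.pkl','wb'))
print(P[2])
for t in ['carton','frame','frame_push','pad_face','crank_axis']: print(t,find('wrist',t,P))
E
```

```text
[0.54856513 0.07567619 0.38417145]
carton [(0.86, [0.388, -0.2198, 0.0448]), (0.81, [0.4962, 0.1416, 0.0463]), (0.69, [0.7268, 0.0141, 0.0738])]
frame [(0.62, [0.6211, 0.1233, 0.035])]
frame_push [(0.88, [0.6231, 0.1263, 0.0333])]
pad_face [(0.64, [0.5424, 0.0343, 0.0358])]
crank_axis [(0.67, [0.5619, -0.0529, 0.0338]), (0.44, [0.5352, -0.1042, 0.0718]), (0.33, [0.5394, -0.1075, 0.1128])]
```

View pics/w1.png

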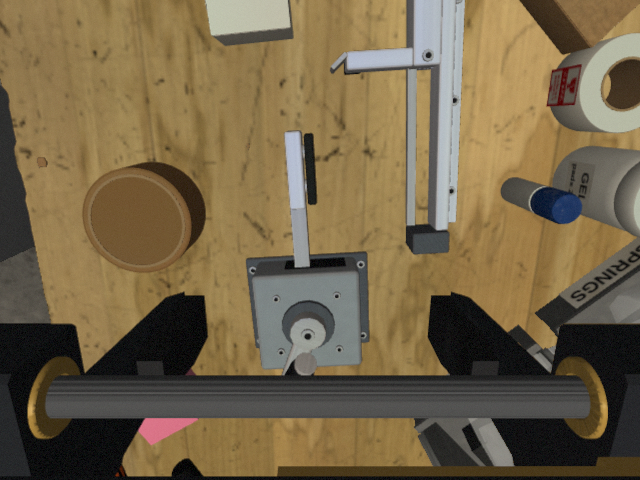

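Emit:
{"op": "servo_tool", "data": {"steps": [{"x": 0, "y": 35, "z": 20, "wx": 0, "wy": 0, "wz": 0, "hand": 1}, {"x": 0, "y": 35, "z": 20, "wx": 0, "wy": 0, "wz": 0, "hand": 1}, {"x": 0, "y": 20, "z": 0, "wx": 0, "wy": 0, "wz": 0, "hand": 1}, {"x": 0, "y": 0, "z": 0, "wx": 0, "wy": 0, "wz": 0, "hand": 1}]}}

```text
time: 2.1
eef_pos: [0.5499, 0.0921, 0.2447]
ee_rot: [2.218, 2.224, 0.002]
wrist_force: [0.1, -0.1, 0.1]
gripper_width: 0.0881
gripper_force: 0.0
```

```bash
python3 - <<'E'
from h import *
import pickle
P=pose('wrist'); im=ctrl.read_camera('wrist'); cv2.imwrite('pics/w2.png',im); pickle.dump(P,open('P1.pkl','wb'))
print(P[2],ctrl.observe()['time'])
for t in ['carton','frame','frame_push','pad_face','crank_axis']: print(t,find('wrist',t,P))
E
```

```text
[0.54803327 0.16768686 0.4246634 ] 2.15
carton [(0.86, [0.4912, 0.1801, 0.0464]), (0.64, [0.3889, -0.1932, 0.0437])]
frame [(0.59, [0.6211, 0.1841, 0.0363])]
frame_push [(0.73, [0.621, 0.1869, 0.0347])]
pad_face [(0.76, [0.5422, 0.0374, 0.0348])]
crank_axis [(0.74, [0.6221, 0.0102, 0.0302]), (0.19, [0.6228, 0.1838, 0.0358])]
```

View pics/w2.png

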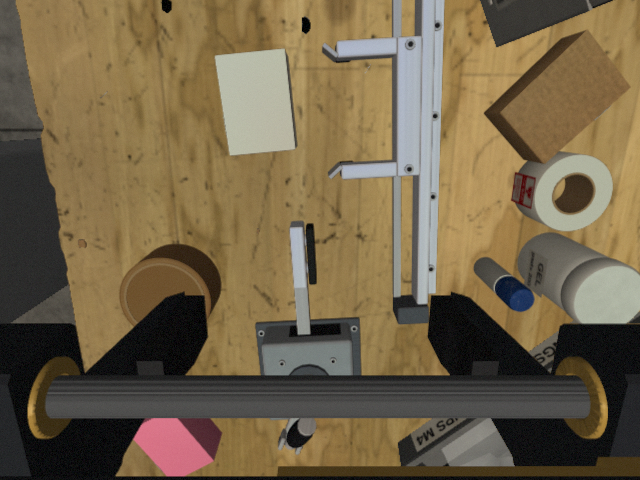

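```bash
python3 - <<'E'
from h import *
import pickle
P=pickle.load(open('P1.pkl','rb'))
g={}
for n,u,v,z in [('c tl',216,56,.045),('c tr',285,49,.045),('c br',295,148,.045),('c bl',230,155,.045),
('arm L out',338,41,.036),('arm L out2',398,37,.036),('armL in',340,56,.036),('armL in2',397,52,.036),('armR in',342,165,.036),('armR in2',396,163,.036),('armR out',342,179,.036),('armR out2',415,175,.036),('lipL',323,47,.036),('lipR',329,175,.036),('bar in top',397,60,.036),('bar in bot',396,155,.036),('pad tr',313,225,.035),('pad br',315,283,.035),('fence far r',443,20,.03),('fence near r',434,295,.03),('stop TL',396,299,.03)]:
    g[n]=ray(P,u,v,z); print(n,g[n].round(4))
c=[g[k][:2] for k in('c tl','c tr','c br','c bl')]
print('carton',np.mean(c,0), 'yaw',[np.arctan2(-(a-b)[0],(a-b)[1]) for a,b in((c[0],c[3]),(c[1],c[2]))],[np.arctan2((a-b)[1],(a-b)[0]) for a,b in((c[1],c[0]),(c[2],c[3]))])
E
```

```text
c tl [0.4617 0.2177 0.045 ]
c tr [0.5207 0.2234 0.045 ]
c br [0.5282 0.1413 0.045 ]
c bl [0.4688 0.1349 0.045 ]
arm L out [0.566  0.2313 0.036 ]
arm L out2 [0.6177 0.2346 0.036 ]
armL in [0.568  0.2193 0.036 ]
armL in2 [0.6175 0.2227 0.036 ]
armR in [0.5717 0.1252 0.036 ]
armR in2 [0.6224 0.1273 0.036 ]
armR out [0.572  0.1121 0.036 ]
armR out2 [0.641  0.1161 0.036 ]
lipL [0.553  0.2265 0.036 ]
lipR [0.5596 0.1158 0.036 ]
bar in top [0.6179 0.2163 0.036 ]
bar in bot [0.6219 0.1347 0.036 ]
pad tr [0.5445 0.0666 0.035 ]
pad br [0.5466 0.0051 0.035 ]
fence far r [0.657  0.2491 0.03  ]
fence near r [ 0.6716 -0.0101  0.03  ]
stop TL [ 0.632  -0.0149  0.03  ]
carton [0.49484461 0.17934163] yaw [np.float64(0.08554219463966033), np.float64(0.09104808610193503)] [np.float64(0.09609393555400075), np.float64(0.10832761141481109)]
```

Emit:
{"op": "servo_tool", "data": {"steps": [{"x": -14, "y": 22, "z": -25, "wx": 0, "wy": 0, "wz": 1.4, "hand": 1}, {"x": -14, "y": 22, "z": -25, "wx": 0, "wy": 0, "wz": 1.4, "hand": 1}, {"x": -14, "y": 22, "z": -25, "wx": 0, "wy": 0, "wz": 1.3, "hand": 1}, {"x": -13, "y": 21, "z": -25, "wx": 0, "wy": 0, "wz": 1.3, "hand": 1}, {"x": 0, "y": 0, "z": -35, "wx": 0, "wy": 0, "wz": 0, "hand": 1}, {"x": 0, "y": 0, "z": -35, "wx": 0, "wy": 0, "wz": 0, "hand": 1}, {"x": 0, "y": 0, "z": -20, "wx": 0, "wy": 0, "wz": 0, "hand": 1}, {"x": 0, "y": 0, "z": 0, "wx": 0, "wy": 0, "wz": 0, "hand": 1}]}}

```text
time: 3.2
eef_pos: [0.4937, 0.1762, 0.0519]
ee_rot: [-2.113, -2.32, 0.006]
wrist_force: [-0.3, 0.6, 0.6]
gripper_width: 0.088
gripper_force: 0.0
```

Emit:
{"op": "servo_tool", "data": {"steps": [{"x": 1, "y": 3, "z": -20, "wx": 0, "wy": 0, "wz": 0, "hand": 1}, {"x": 0, "y": 0, "z": -20, "wx": 0, "wy": 0, "wz": 0, "hand": 1}, {"x": 0, "y": 0, "z": 0, "wx": 0, "wy": 0, "wz": 0, "hand": 0.6}, {"x": 0, "y": 0, "z": 0, "wx": 0, "wy": 0, "wz": 0, "hand": 0.6}, {"x": 0, "y": 0, "z": 0, "wx": 0, "wy": 0, "wz": 0, "hand": 0.6}, {"x": 0, "y": 0, "z": 0, "wx": 0, "wy": 0, "wz": 0, "hand": 0.6}], "newtons": 12}}

```text
time: 3.8
eef_pos: [0.4966, 0.18, 0.0154]
ee_rot: [2.114, 2.323, 0.002]
wrist_force: [-0.1, 0.1, -0.0]
gripper_width: 0.0579
gripper_force: 0.0
```

Emit:
{"op": "servo_tool", "data": {"steps": [{"x": 0, "y": 0, "z": 0, "wx": 0, "wy": 0, "wz": 0, "hand": 0.5}, {"x": 0, "y": 0, "z": 0, "wx": 0, "wy": 0, "wz": 0, "hand": 0.5}, {"x": 0, "y": 0, "z": 0, "wx": 0, "wy": 0, "wz": 0, "hand": 0.5}]}}

```text
time: 4.1
eef_pos: [0.496, 0.18, 0.0144]
ee_rot: [2.114, 2.324, 0.0]
wrist_force: [0.5, 0.7, 0.7]
gripper_width: 0.0445
gripper_force: 0.0
```

```bash
python3 - <<'E'
from h import *
P=pose('wrist'); cv2.imwrite('pics/w3.png',ctrl.read_camera('wrist'))
cv2.imwrite('pics/s3.png',ctrl.read_camera('side'))
E
```

```text
(no output)
```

View pics/w3.png

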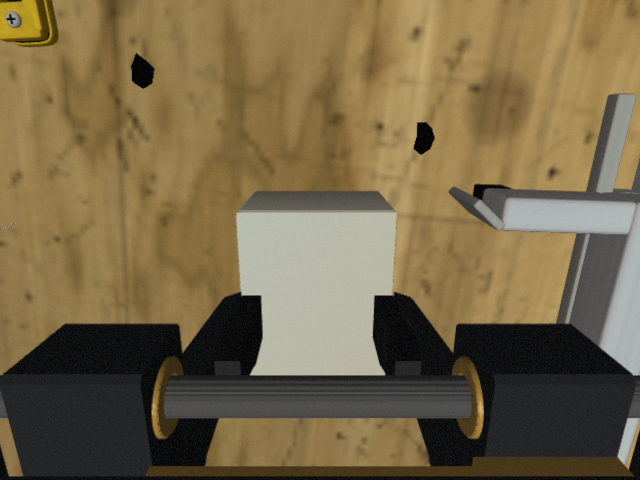

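```bash
python3 - <<'E'
from h import *
im=cv2.imread('pics/s3.png'); P=pose('side'); u,v=proj(P,[.496,.18,.03]); print(u,v); u,v=int(u),int(v)
a=max(0,v-100);b=max(0,u-130)
cv2.imwrite('pics/s3c.png',cv2.resize(im[a:v+90,b:u+130],None,fx=3,fy=3,interpolation=2))
print(ctrl.observe()['gripper_width'],ctrl.observe()['gripper_force'])
E
```

```text
289.5029043204853 258.3420688911277
0.04405397430652101 0.0
```

View pics/s3c.png

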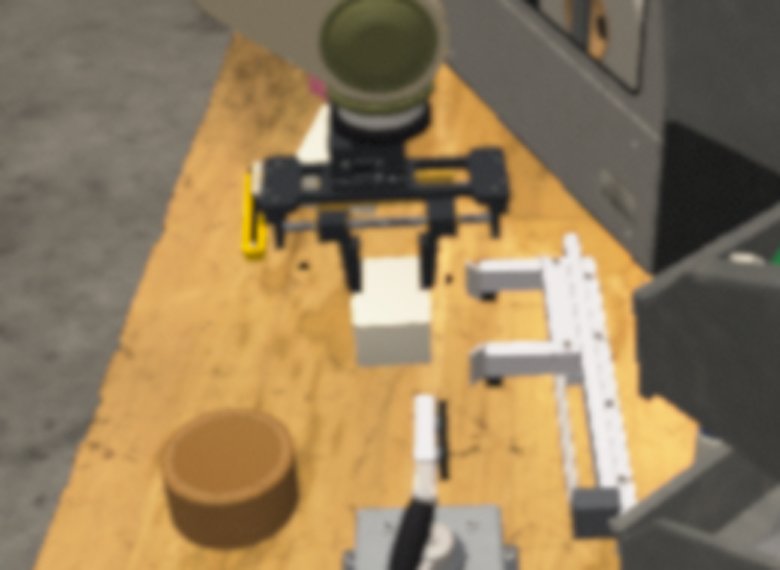

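```bash
python3 - <<'E'
from h import *
P=pose('wrist'); o=ctrl.observe(); Rt=R.from_rotvec(o['ee_rot']).as_matrix(); t=o['eef_pos']; print(o['time'],t,P[2],Rt.round(2).tolist())
for d in (0,-.019,-.03,-.045):
  for s in (-.022,.022): print(d,s,np.round(proj(P,t+Rt@[0,s,d]),0), np.round(proj(P,t+Rt@[.009,s,d]),0), np.round(proj(P,t+Rt@[-.009,s,d]),0))
for u,v in((238,210),(393,210),(238,295),(395,295)): print(ray(P,u,v,.045).round(4))
print(find('wrist','carton',P),find('side','carton',pose('side')))
E
```

```text
4.2 [0.49596678 0.18001224 0.01428748] [0.48750819 0.25536586 0.19421515] [[-0.09, 1.0, -0.0], [1.0, 0.09, 0.0], [0.0, -0.0, -1.0]]
0 -0.022 [274. 284.] [273. 267.] [274. 302.]
0 0.022 [366. 284.] [367. 267.] [366. 302.]
-0.019 -0.022 [269. 302.] [269. 282.] [270. 320.]
-0.019 0.022 [371. 302.] [372. 282.] [371. 320.]
-0.03 -0.022 [266. 313.] [265. 293.] [267. 333.]
-0.03 0.022 [375. 313.] [376. 293.] [374. 333.]
-0.045 -0.022 [261. 332.] [260. 310.] [262. 353.]
-0.045 0.022 [380. 332.] [382. 310.] [379. 353.]
[0.4611 0.2197 0.045 ]
[0.5187 0.2252 0.045 ]
[0.4625 0.1852 0.045 ]
[0.5246 0.1912 0.045 ]
[(0.6, [0.4918, 0.1973, 0.0438])] [(0.67, [0.492, 0.1427, 0.0451]), (0.56, [0.3902, -0.2077, 0.0476])]
```

Emit:
{"op": "servo_tool", "data": {"steps": [{"x": 0, "y": 0, "z": 0, "wx": 0, "wy": 0, "wz": 0, "hand": 1}, {"x": 0, "y": 0, "z": 0, "wx": 0, "wy": 0, "wz": 0, "hand": 1}, {"x": 0, "y": 0, "z": 0, "wx": 0, "wy": 0, "wz": 0, "hand": 1}, {"x": 0, "y": 0, "z": 0, "wx": 0, "wy": 0, "wz": 0, "hand": 1}, {"x": 8, "y": 0, "z": 0, "wx": 0, "wy": 0, "wz": 0, "hand": 1}, {"x": 7, "y": 0, "z": 0, "wx": 0, "wy": 0, "wz": 0, "hand": 1}, {"x": 5, "y": 0, "z": 0, "wx": 0, "wy": 0, "wz": 0, "hand": 1}]}}

```text
time: 5.0
eef_pos: [0.517, 0.1799, 0.0143]
ee_rot: [2.114, 2.323, 0.001]
wrist_force: [-0.2, 0.1, 0.1]
gripper_width: 0.0879
gripper_force: 0.0
```

```bash
python3 - <<'E'
from h import *
P=pose('wrist'); cv2.imwrite('pics/w4.png',ctrl.read_camera('wrist'))
print(ctrl.observe()['eef_pos'],[proj(P,(x,y,.045)) for x,y in ((.4611,.2197),(.5187,.2252))])
E
```

```text
[0.51757516 0.17991235 0.01425439] [(np.float64(181.07479780622563), np.float64(204.72420068240567)), (np.float64(336.91381714347597), np.float64(204.6392916887573))]
```

View pics/w4.png

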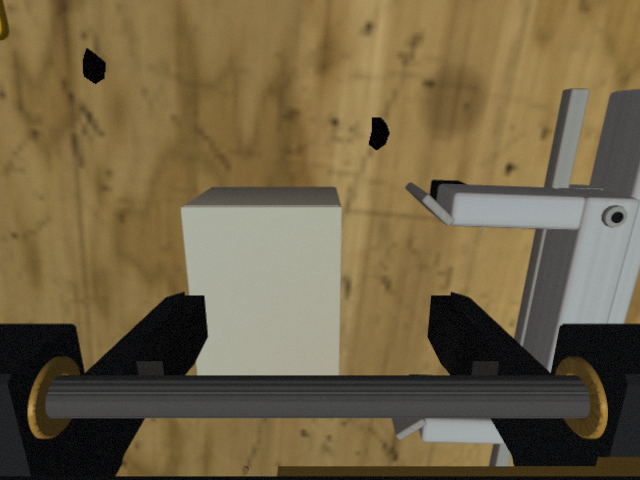

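The visible fingertips end about 30 mm short of the reported TCP (pixel rows 295 and not 267), so they are hovering at the carton's top. I'll re-centre, go lower with care, and grip.

Emit:
{"op": "servo_tool", "data": {"steps": [{"x": -13, "y": 0, "z": 0, "wx": 0, "wy": 0, "wz": 0, "hand": 1}, {"x": -11, "y": 0, "z": 0, "wx": 0, "wy": 0, "wz": 0, "hand": 1}, {"x": 0, "y": 0, "z": -10, "wx": 0, "wy": 0, "wz": 0, "hand": 1}, {"x": 0, "y": 0, "z": -10, "wx": 0, "wy": 0, "wz": 0, "hand": 1}, {"x": 0, "y": 0, "z": 0, "wx": 0, "wy": 0, "wz": 0, "hand": 1}]}}

```text
time: 5.55
eef_pos: [0.4915, 0.1798, -0.0074]
ee_rot: [-2.113, -2.322, 0.003]
wrist_force: [0.3, -0.8, 0.3]
gripper_width: 0.0882
gripper_force: 0.0
```

Emit:
{"op": "servo_tool", "data": {"steps": [{"x": 2, "y": 0, "z": -10, "wx": 0, "wy": 0, "wz": 0, "hand": 1}, {"x": 0, "y": 0, "z": 0, "wx": 0, "wy": 0, "wz": 0, "hand": 0.6}, {"x": 0, "y": 0, "z": 0, "wx": 0, "wy": 0, "wz": 0, "hand": 0.6}, {"x": 0, "y": 0, "z": 0, "wx": 0, "wy": 0, "wz": 0, "hand": 0.6}, {"x": 0, "y": 0, "z": 0, "wx": 0, "wy": 0, "wz": 0, "hand": 0.6}], "newtons": 12}}

```text
time: 6.05
eef_pos: [0.4942, 0.18, -0.0155]
ee_rot: [2.114, 2.323, 0.001]
wrist_force: [0.8, 0.3, -1.0]
gripper_width: 0.0597
gripper_force: 12.0
```

Emit:
{"op": "servo_tool", "data": {"steps": [{"x": 0, "y": -4, "z": 0, "wx": 0, "wy": 0, "wz": -0.8, "hand": 0.6}, {"x": 0, "y": -4, "z": 0, "wx": 0, "wy": 0, "wz": -0.8, "hand": 0.6}, {"x": 0, "y": -3, "z": 0, "wx": 0, "wy": 0, "wz": -0.7, "hand": 0.6}, {"x": 10, "y": 0.5, "z": 0, "wx": 0, "wy": 0, "wz": 0, "hand": 0.6}, {"x": 10, "y": 0.5, "z": 0, "wx": 0, "wy": 0, "wz": 0, "hand": 0.6}, {"x": 10, "y": 0.5, "z": 0, "wx": 0, "wy": 0, "wz": 0, "hand": 0.6}, {"x": 0, "y": 0, "z": 0, "wx": 0, "wy": 0, "wz": 0, "hand": 0.6}]}}

```text
time: 6.75
eef_pos: [0.5261, 0.1704, -0.0155]
ee_rot: [2.16, 2.279, 0.003]
wrist_force: [1.8, 0.5, 2.4]
gripper_width: 0.0601
gripper_force: 12.0
```

```bash
python3 - <<'E'
from h import *
P=pose('wrist'); cv2.imwrite('pics/w5.png',ctrl.read_camera('wrist'))
print(ctrl.observe()['eef_pos'],find('wrist','frame',P),P[2])
import pickle; pickle.dump(P,open('P5.pkl','wb'))
E
```

```text
[ 0.52581699  0.17039038 -0.01545312] [(0.88, [0.6102, 0.2187, 0.0335])] [0.52019063 0.24596393 0.16443714]
```

View pics/w5.png

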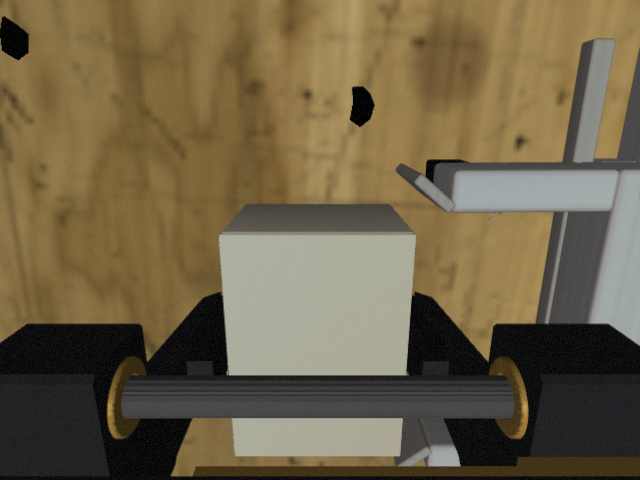

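```bash
python3 - <<'E'
from h import *
import pickle
P=pickle.load(open('P5.pkl','rb'))
Rf=R.from_rotvec([0,0,.053]).as_matrix()
for n,u,v,z in [('c+y R',413,235,.045),('c+y L',221,235,.045),('c-y R',401,456,.045),('c-y L',235,456,.045),('armL in',456,212,.036),('armL in2',610,212,.036),('arm out',450,172,.036),('lip tip',398,165,.036)]:
    p=ray(P,u,v,z); print(n,p.round(4),(Rf.T@(p-[.5885,.1733,0])).round(4))
E
```

```text
c+y R [0.5514 0.2134 0.045 ] [-0.0349  0.0421  0.045 ]
c+y L [0.4931 0.2103 0.045 ] [-0.0933  0.042   0.045 ]
c-y R [0.5573 0.1301 0.045 ] [-0.0335 -0.0415  0.045 ]
c-y L [0.497  0.1269 0.045 ] [-0.0938 -0.0414  0.045 ]
armL in [0.5666 0.2194 0.036 ] [-0.0194  0.0472  0.036 ]
armL in2 [0.6162 0.2221 0.036 ] [0.0302 0.0472 0.036 ]
arm out [0.5628 0.232  0.036 ] [-0.0226  0.06    0.036 ]
lip tip [0.5463 0.2333 0.036 ] [-0.0389  0.0621  0.036 ]
```

Emit:
{"op": "servo_tool", "data": {"steps": [{"x": 8, "y": 0.4, "z": 0, "wx": 0, "wy": 0, "wz": 0, "hand": 0.6}, {"x": 8, "y": 0.4, "z": 0, "wx": 0, "wy": 0, "wz": 0, "hand": 0.6}, {"x": 8, "y": 0.4, "z": 0, "wx": 0, "wy": 0, "wz": 0, "hand": 0.6}, {"x": 0, "y": 0, "z": 0, "wx": 0, "wy": 0, "wz": 0, "hand": 0.85}, {"x": 0, "y": 0, "z": 0, "wx": 0, "wy": 0, "wz": 0, "hand": 0.85}, {"x": 0, "y": 0, "z": 0, "wx": 0, "wy": 0, "wz": 0, "hand": 0.85}]}}

```text
time: 7.45
eef_pos: [0.5474, 0.1717, -0.0161]
ee_rot: [-2.16, -2.28, 0.001]
wrist_force: [-0.6, 0.3, -0.2]
gripper_width: 0.075
gripper_force: 0.0
```

Emit:
{"op": "servo_tool", "data": {"steps": [{"x": 0, "y": 0, "z": 40, "wx": 0, "wy": 0, "wz": 0, "hand": 0.8}, {"x": 0, "y": 0, "z": 40, "wx": 0, "wy": 0, "wz": 0, "hand": 0.4}, {"x": -10, "y": 0, "z": 0, "wx": 0, "wy": 0, "wz": -8, "hand": 0.4}, {"x": -10, "y": 0, "z": 0, "wx": 0, "wy": 0, "wz": -8, "hand": 0.4}, {"x": -10, "y": 0, "z": 0, "wx": 0, "wy": 0, "wz": -8, "hand": 0.4}, {"x": -10, "y": 0, "z": 0, "wx": 0, "wy": 0, "wz": -8, "hand": 0.4}, {"x": -10, "y": -2, "z": 0, "wx": 0, "wy": 0, "wz": -8, "hand": 0.4}, {"x": -8, "y": -1, "z": 0, "wx": 0, "wy": 0, "wz": -8, "hand": 0.4}]}}

```text
time: 8.25
eef_pos: [0.489, 0.1686, 0.0641]
ee_rot: [-2.905, -1.197, 0.001]
wrist_force: [0.7, -0.1, -0.3]
gripper_width: 0.0354
gripper_force: 0.0
```

Emit:
{"op": "servo_tool", "data": {"steps": [{"x": 0, "y": 0, "z": 0, "wx": 0, "wy": 0, "wz": -8.5, "hand": 0.4}, {"x": 0, "y": 0, "z": 0, "wx": 0, "wy": 0, "wz": -8.5, "hand": 0.4}, {"x": 0, "y": 0, "z": 0, "wx": 0, "wy": 0, "wz": -8.5, "hand": 0.4}, {"x": 0, "y": 0, "z": 0, "wx": 0, "wy": 0, "wz": -8.5, "hand": 0.4}, {"x": 0, "y": 0, "z": 0, "wx": 0, "wy": 0, "wz": -8, "hand": 0.4}, {"x": 0, "y": 0, "z": 0, "wx": 0, "wy": 0, "wz": 0, "hand": 0.4}]}}

```text
time: 8.85
eef_pos: [0.4896, 0.1687, 0.0641]
ee_rot: [3.14, 0.083, -0.001]
wrist_force: [0.6, 0.7, 0.5]
gripper_width: 0.0354
gripper_force: 0.0
```

```bash
python3 - <<'E'
from h import *
o=ctrl.observe(); print(o['qpos'].round(2)); M=R.from_rotvec(o['ee_rot']).as_matrix(); print(M.round(3))
E
```

```text
[0.1  0.48 1.6  0.   1.07 1.62]
[[ 0.999  0.053 -0.001]
 [ 0.053 -0.999 -0.   ]
 [-0.001  0.    -1.   ]]
```

Emit:
{"op": "servo_tool", "data": {"steps": [{"x": 0, "y": 0, "z": -40, "wx": 0, "wy": 0, "wz": 0, "hand": 0.4}, {"x": 0, "y": 0, "z": -37, "wx": 0, "wy": 0, "wz": 0, "hand": 0.4}, {"x": 10, "y": 0.5, "z": 0, "wx": 0, "wy": 0, "wz": 0, "hand": 0.4}, {"x": 10, "y": 0.5, "z": 0, "wx": 0, "wy": 0, "wz": 0, "hand": 0.4}, {"x": 8, "y": 0.4, "z": 0, "wx": 0, "wy": 0, "wz": 0, "hand": 0.4}, {"x": 8, "y": 0.4, "z": 0, "wx": 0, "wy": 0, "wz": 0, "hand": 0.4}, {"x": 8, "y": 0.4, "z": 0, "wx": 0, "wy": 0, "wz": 0, "hand": 0.4}, {"x": 8, "y": 0.4, "z": 0, "wx": 0, "wy": 0, "wz": 0, "hand": 0.4}]}}

```text
time: 9.65
eef_pos: [0.5429, 0.1714, -0.0121]
ee_rot: [-3.14, -0.085, -0.001]
wrist_force: [-2.1, -0.3, 1.2]
gripper_width: 0.035
gripper_force: 0.6
```

Emit:
{"op": "servo_tool", "data": {"steps": [{"x": 3, "y": 0.2, "z": 0, "wx": 0, "wy": 0, "wz": 0, "hand": 0.4}, {"x": 2, "y": 0.1, "z": 0, "wx": 0, "wy": 0, "wz": 0, "hand": 0.4}, {"x": 0, "y": 0, "z": 0, "wx": 0, "wy": 0, "wz": 0, "hand": 0.4}]}}

```text
time: 9.95
eef_pos: [0.5472, 0.1716, -0.0128]
ee_rot: [-3.14, -0.085, -0.0]
wrist_force: [0.1, 0.5, 0.5]
gripper_width: 0.035
gripper_force: 0.0
```

```bash
python3 - <<'E'
from h import *
import pickle
P=pose('wrist'); cv2.imwrite('pics/w6.png',ctrl.read_camera('wrist')); pickle.dump(P,open('P6.pkl','wb'))
E
```

```text
(no output)
```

View pics/w6.png

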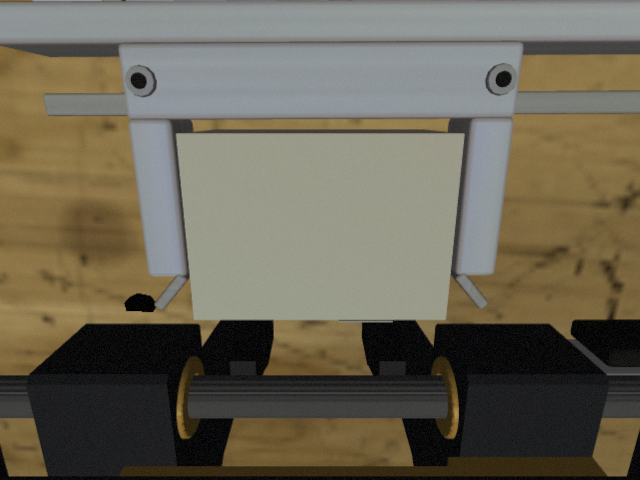

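```bash
python3 - <<'E'
from h import *
import pickle
P=pickle.load(open('P6.pkl','rb'))
Rf=R.from_rotvec([0,0,.053]).as_matrix()
for n,u,v,z in [('far L',178,134,.045),('far R',463,134,.045),('near L',194,319,.045),('near R',447,319,.045),('bar L',190,119,.036),('bar R',450,117,.036),('armend +',165,274,.036),('armend -',478,273,.036),('armL in',187,270,.036),('armR in',456,270,.036)]:
    p=ray(P,u,v,z); print(n,(Rf.T@(p-[.5885,.1733,0])).round(4))
E
```

```text
far L [0.0276 0.0416 0.045 ]
far R [ 0.0278 -0.0409  0.045 ]
near L [-0.0317  0.042   0.045 ]
near R [-0.0315 -0.0418  0.045 ]
bar L [0.0318 0.0404 0.036 ]
bar R [ 0.0325 -0.0394  0.036 ]
armend + [-0.0193  0.0535  0.036 ]
armend - [-0.0187 -0.054   0.036 ]
armL in [-0.0178  0.0458  0.036 ]
armR in [-0.0176 -0.0463  0.036 ]
```

Emit:
{"op": "servo_tool", "data": {"steps": [{"x": 1.5, "y": 0.1, "z": 0, "wx": 0, "wy": 0, "wz": 0, "hand": 0.4}, {"x": 1, "y": 0, "z": 0, "wx": 0, "wy": 0, "wz": 0, "hand": 0.4}, {"x": 0, "y": 0, "z": 0, "wx": 0, "wy": 0, "wz": 0, "hand": 0.4}]}}

```text
time: 10.3
eef_pos: [0.5496, 0.1717, -0.0128]
ee_rot: [3.14, 0.085, 0.0]
wrist_force: [0.3, 0.4, -0.9]
gripper_width: 0.0353
gripper_force: 0.1
```

Emit:
{"op": "servo_tool", "data": {"steps": [{"x": 1, "y": 0, "z": 0, "wx": 0, "wy": 0, "wz": 0, "hand": 0.4}, {"x": 0, "y": 0, "z": 0, "wx": 0, "wy": 0, "wz": 0, "hand": 0.4}, {"x": 0, "y": 0, "z": 0, "wx": 0, "wy": 0, "wz": 0, "hand": 0.4}]}}

```text
time: 10.6
eef_pos: [0.5506, 0.1717, -0.0127]
ee_rot: [3.14, 0.085, 0.0]
wrist_force: [-0.1, 0.1, -0.3]
gripper_width: 0.0354
gripper_force: 0.1
```

```bash
python3 - <<'E'
from h import *
P=pose('wrist'); im=ctrl.read_camera('wrist'); cv2.imwrite('pics/w7.png',im)
old=cv2.imread('pics/w6.png')
Rf=R.from_rotvec([0,0,.053]).as_matrix()
for nm,i in (('old',old),('new',im)):
  for c in (230,320,410): print(nm,c,i[100:145:1,c-3:c+4].mean((1,2)).astype(int).tolist(), i[300:328,c-3:c+4].mean((1,2)).astype(int).tolist())
print([(Rf.T@(ray(P,320,v,z)-[.5885,.1733,0]))[0].round(4) for v,z in((119,.036),(134,.045),(319,.045))])
E
```

```text
old 230 [151, 152, 150, 151, 150, 152, 151, 152, 152, 151, 150, 150, 148, 145, 141, 136, 131, 125, 99, 101, 114, 117, 116, 116, 116, 115, 115, 114, 115, 84, 61, 58, 61, 118, 145, 148, 147, 148, 148, 149, 148, 148, 148, 149, 148] [150, 149, 149, 148, 149, 149, 148, 150, 150, 150, 150, 148, 150, 149, 151, 149, 150, 149, 149, 125, 59, 11, 10, 8, 7, 10, 8, 13]
old 320 [151, 151, 151, 151, 150, 150, 150, 150, 150, 150, 149, 149, 148, 143, 139, 135, 130, 114, 88, 109, 115, 114, 113, 113, 112, 112, 111, 110, 111, 82, 60, 60, 61, 119, 144, 147, 148, 148, 147, 148, 148, 148, 147, 147, 147] [148, 149, 148, 149, 149, 149, 150, 149, 149, 149, 148, 150, 149, 150, 149, 149, 149, 149, 149, 138, 104, 84, 78, 82, 88, 96, 103, 110]
old 410 [150, 151, 149, 150, 150, 150, 150, 150, 149, 149, 149, 149, 146, 142, 137, 133, 127, 104, 93, 111, 117, 117, 118, 118, 117, 118, 118, 117, 118, 85, 61, 60, 61, 118, 143, 148, 147, 148, 146, 147, 148, 146, 148, 147, 147] [148, 148, 148, 148, 148, 148, 149, 149, 148, 148, 149, 149, 148, 148, 148, 149, 149, 147, 149, 124, 59, 11, 8, 7, 9, 10, 8, 7]
new 230 [147, 147, 
[... 425 characters left out ...]
9, 150, 149, 149, 149, 149, 149, 148, 149, 145, 139, 135, 132, 122, 97, 65, 57, 59, 59, 131, 147, 147, 147, 147, 146, 146, 148, 146, 146, 146] [148, 149, 148, 148, 148, 147, 148, 148, 148, 148, 149, 147, 147, 147, 147, 148, 148, 148, 149, 148, 125, 110, 107, 107, 106, 101, 94, 87]
new 410 [146, 145, 145, 144, 144, 145, 147, 148, 148, 149, 149, 149, 150, 149, 149, 149, 148, 149, 148, 148, 149, 149, 148, 147, 143, 137, 134, 129, 112, 92, 65, 57, 60, 59, 130, 145, 146, 147, 146, 146, 146, 146, 147, 147, 146] [148, 148, 149, 147, 147, 147, 147, 147, 147, 146, 148, 148, 148, 148, 147, 148, 147, 148, 147, 148, 86, 22, 7, 7, 9, 6, 12, 7]
[np.float64(0.0353), np.float64(0.0311), np.float64(-0.0282)]
```

Emit:
{"op": "servo_tool", "data": {"steps": [{"x": -10, "y": 0, "z": 0, "wx": 0, "wy": 0, "wz": 0, "hand": 0.4}, {"x": -10, "y": 0, "z": 0, "wx": 0, "wy": 0, "wz": 0, "hand": 0.4}, {"x": 0, "y": 0, "z": 45, "wx": 0, "wy": 0, "wz": 0, "hand": 0}, {"x": 0, "y": 0, "z": 35, "wx": 0, "wy": 0, "wz": 0, "hand": 0}, {"x": 20, "y": 35, "z": 0, "wx": 0, "wy": 0, "wz": 0, "hand": 0}, {"x": 20, "y": 35, "z": 0, "wx": 0, "wy": 0, "wz": 0, "hand": 0}, {"x": 18, "y": 34, "z": 0, "wx": 0, "wy": 0, "wz": 0, "hand": 0}, {"x": 0, "y": 0, "z": 0, "wx": 0, "wy": 0, "wz": 0, "hand": 0}]}}

```text
time: 11.45
eef_pos: [0.5887, 0.279, 0.0668]
ee_rot: [-3.139, -0.09, -0.001]
wrist_force: [-0.4, -1.3, -0.3]
gripper_width: 0.0005
gripper_force: 0.0
```

```bash
python3 - <<'E'
from h import *
P=pose('wrist'); im=ctrl.read_camera('wrist'); cv2.imwrite('pics/w8.png',im)
o=ctrl.observe(); print(o['eef_pos'],o['gripper_width'],P[2])
for t in('carton','frame','frame_push'): print(find('wrist',t,P))
E
```

```text
[0.58783139 0.27717381 0.06659565] 0.0004884546922888221 [0.66196996 0.28386384 0.24677305]
[(0.63, [0.5931, 0.1772, 0.0445])]
[(0.92, [0.6257, 0.1858, 0.0373])]
[(0.73, [0.6262, 0.1855, 0.0353])]
```

Emit:
{"op": "servo_tool", "data": {"steps": [{"x": 2, "y": 0, "z": -40, "wx": 0, "wy": 0, "wz": 0, "hand": 0}, {"x": 0, "y": 0, "z": -40, "wx": 0, "wy": 0, "wz": 0, "hand": 0}, {"x": 0.5, "y": -10, "z": 0, "wx": 0, "wy": 0, "wz": 0, "hand": 0}, {"x": 0.5, "y": -10, "z": 0, "wx": 0, "wy": 0, "wz": 0, "hand": 0}, {"x": 0.5, "y": -8, "z": 0, "wx": 0, "wy": 0, "wz": 0, "hand": 0}, {"x": 0.5, "y": -8, "z": 0, "wx": 0, "wy": 0, "wz": 0, "hand": 0}]}}

```text
time: 12.25
eef_pos: [0.5936, 0.2392, -0.0104]
ee_rot: [-3.139, -0.084, -0.006]
wrist_force: [-0.4, 4.7, 4.6]
gripper_width: 0.0007
gripper_force: 2.7
```

Emit:
{"op": "servo_tool", "data": {"steps": [{"x": 0.4, "y": -8, "z": 0, "wx": 0, "wy": 0, "wz": 0, "hand": 0}, {"x": 0.4, "y": -8, "z": 0, "wx": 0, "wy": 0, "wz": 0, "hand": 0}, {"x": 0.4, "y": -8, "z": 0, "wx": 0, "wy": 0, "wz": 0, "hand": 0}, {"x": 0.4, "y": -8, "z": 0, "wx": 0, "wy": 0, "wz": 0, "hand": 0}, {"x": 0.4, "y": -8, "z": 0, "wx": 0, "wy": 0, "wz": 0, "hand": 0}, {"x": 0.4, "y": -8, "z": 0, "wx": 0, "wy": 0, "wz": 0, "hand": 0}, {"x": 0.4, "y": -8, "z": 0, "wx": 0, "wy": 0, "wz": 0, "hand": 0}, {"x": 0.4, "y": -8, "z": 0, "wx": 0, "wy": 0, "wz": 0, "hand": 0}]}}

```text
time: 13.05
eef_pos: [0.5968, 0.1759, -0.0112]
ee_rot: [-3.139, -0.085, -0.006]
wrist_force: [1.2, 5.8, 5.0]
gripper_width: 0.0007
gripper_force: 3.5
```

```bash
python3 - <<'E'
from h import *
P=pose('wrist'); im=ctrl.read_camera('wrist'); cv2.imwrite('pics/w9.png',im)
o=ctrl.observe(); print(o['eef_pos'],P[2])
for t in('carton','frame','pad_face'): print(find('wrist',t,P), find('side',t,pose('side')) if t=='x' else '')
E
```

```text
[ 0.59684178  0.17455282 -0.01134683] [0.66959185 0.18045065 0.16902523]
[(0.73, [0.6111, 0.0989, 0.0409]), (0.71, [0.5477, 0.0528, 0.0301])] 
[(0.63, [0.6334, 0.1236, 0.0366])] 
[(0.59, [0.5445, 0.0529, 0.0288]), (0.43, [0.6374, 0.1245, 0.0346])]
```

Emit:
{"op": "servo_tool", "data": {"steps": [{"x": 0.4, "y": -6, "z": 2, "wx": 0, "wy": 0, "wz": 0, "hand": 0}, {"x": 0.4, "y": -8, "z": 0, "wx": 0, "wy": 0, "wz": 0, "hand": 0}, {"x": 0.4, "y": -8, "z": 0, "wx": 0, "wy": 0, "wz": 0, "hand": 0}, {"x": 0.4, "y": -8, "z": 0, "wx": 0, "wy": 0, "wz": 0, "hand": 0}, {"x": 0.4, "y": -8, "z": 0, "wx": 0, "wy": 0, "wz": 0, "hand": 0}, {"x": 0.3, "y": -6, "z": 0, "wx": 0, "wy": 0, "wz": 0, "hand": 0}]}}

```text
time: 13.85
eef_pos: [0.598, 0.1308, -0.0108]
ee_rot: [3.14, 0.084, -0.0]
wrist_force: [0.4, 2.4, 0.0]
gripper_width: 0.0004
gripper_force: 1.2
```

Emit:
{"op": "servo_tool", "data": {"steps": [{"x": 0.2, "y": -4, "z": 0, "wx": 0, "wy": 0, "wz": 0, "hand": 0}, {"x": 0.2, "y": -4, "z": 0, "wx": 0, "wy": 0, "wz": 0, "hand": 0}, {"x": 0.1, "y": -2, "z": 0, "wx": 0, "wy": 0, "wz": 0, "hand": 0}]}}

```text
time: 14.15
eef_pos: [0.5985, 0.1214, -0.0108]
ee_rot: [-3.14, -0.085, 0.0]
wrist_force: [-0.2, 2.0, -0.6]
gripper_width: 0.0003
gripper_force: 1.2
```

Emit:
{"op": "servo_tool", "data": {"steps": [{"x": 0.1, "y": -2, "z": 0, "wx": 0, "wy": 0, "wz": 0, "hand": 0}, {"x": 0.1, "y": -2, "z": 0, "wx": 0, "wy": 0, "wz": 0, "hand": 0}, {"x": 0.1, "y": -2, "z": 0, "wx": 0, "wy": 0, "wz": 0, "hand": 0}]}}

```text
time: 14.45
eef_pos: [0.5988, 0.1157, -0.0108]
ee_rot: [-3.14, -0.085, -0.0]
wrist_force: [-0.2, 2.7, -1.4]
gripper_width: 0.0004
gripper_force: 1.1
```

Emit:
{"op": "servo_tool", "data": {"steps": [{"x": 0.1, "y": -1.5, "z": 0, "wx": 0, "wy": 0, "wz": 0, "hand": 0}, {"x": 0, "y": -1.5, "z": 0, "wx": 0, "wy": 0, "wz": 0, "hand": 0}]}}

```text
time: 14.65
eef_pos: [0.599, 0.1127, -0.0107]
ee_rot: [-3.14, -0.085, -0.0]
wrist_force: [1.2, 2.5, -0.4]
gripper_width: 0.0002
gripper_force: 1.2
```

Emit:
{"op": "servo_tool", "data": {"steps": [{"x": 0.1, "y": -1.5, "z": 0, "wx": 0, "wy": 0, "wz": 0, "hand": 0}, {"x": 0.1, "y": -1.5, "z": 0, "wx": 0, "wy": 0, "wz": 0, "hand": 0}]}}

```text
time: 14.85
eef_pos: [0.5992, 0.1096, -0.0107]
ee_rot: [-3.14, -0.085, -0.0]
wrist_force: [-0.5, 3.0, -1.7]
gripper_width: 0.0007
gripper_force: 1.2
```

Emit:
{"op": "servo_tool", "data": {"steps": [{"x": 0.1, "y": -1.5, "z": 0, "wx": 0, "wy": 0, "wz": 0, "hand": 0}, {"x": 0, "y": -1.5, "z": 0, "wx": 0, "wy": 0, "wz": 0, "hand": 0}]}}

```text
time: 15.05
eef_pos: [0.5991, 0.1093, -0.0107]
ee_rot: [-3.136, -0.084, -0.001]
wrist_force: [1.8, 22.0, -0.8]
gripper_width: 0.0004
gripper_force: 11.0
```

Emit:
{"op": "servo_tool", "data": {"steps": [{"x": 0, "y": -1, "z": 0, "wx": 0, "wy": 0, "wz": 0, "hand": 0}, {"x": 0, "y": -1, "z": 0, "wx": 0, "wy": 0, "wz": 0, "hand": 0}]}}

```text
time: 15.25
eef_pos: [0.5991, 0.1093, -0.0106]
ee_rot: [-3.133, -0.085, -0.002]
wrist_force: [2.1, 29.6, -0.9]
gripper_width: 0.0002
gripper_force: 14.9
```

Emit:
{"op": "servo_tool", "data": {"steps": [{"x": 0, "y": 8, "z": 0, "wx": 0, "wy": 0, "wz": 0, "hand": 0}, {"x": 0, "y": 4, "z": 0, "wx": 0, "wy": 0, "wz": 0, "hand": 0}, {"x": 0, "y": 0, "z": 45, "wx": 0, "wy": 0, "wz": 0, "hand": 0}, {"x": 0, "y": 0, "z": 40, "wx": 0, "wy": 0, "wz": 8, "hand": 0.5}, {"x": -10, "y": -20, "z": 35, "wx": 0, "wy": 0, "wz": 8.5, "hand": 0.5}, {"x": -10, "y": -25, "z": 35, "wx": 0, "wy": 0, "wz": 8.5, "hand": 0.5}, {"x": -10, "y": -25, "z": 30, "wx": 0, "wy": 0, "wz": 8.5, "hand": 0.5}, {"x": -10, "y": -25, "z": 15, "wx": 0, "wy": 0, "wz": 8.5, "hand": 0.5}]}}

```text
time: 16.05
eef_pos: [0.5593, 0.0201, 0.1922]
ee_rot: [2.895, 1.212, 0.005]
wrist_force: [0.6, -0.3, 0.0]
gripper_width: 0.0385
gripper_force: 0.0
```

Emit:
{"op": "servo_tool", "data": {"steps": [{"x": -10, "y": -20, "z": 0, "wx": 0, "wy": 0, "wz": 8.5, "hand": 0.5}, {"x": -9, "y": -20, "z": 0, "wx": 0, "wy": 0, "wz": 8.5, "hand": 0.5}, {"x": 0, "y": -20, "z": 0, "wx": 0, "wy": 0, "wz": 8.5, "hand": 0.5}, {"x": 0, "y": -16, "z": 0, "wx": 0, "wy": 0, "wz": 8.5, "hand": 0.5}, {"x": 0, "y": 0, "z": 0, "wx": 0, "wy": 0, "wz": 8.5, "hand": 0.5}, {"x": 0, "y": 0, "z": 0, "wx": 0, "wy": 0, "wz": 5.5, "hand": 0.5}, {"x": 0, "y": 0, "z": 0, "wx": 0, "wy": 0, "wz": 0, "hand": 0.5}]}}

```text
time: 16.75
eef_pos: [0.54, -0.055, 0.1893]
ee_rot: [2.16, 2.28, -0.001]
wrist_force: [-1.0, -0.8, -0.1]
gripper_width: 0.0439
gripper_force: 0.0
```

```bash
python3 - <<'E'
from h import *
import pickle
P=pose('wrist'); im=ctrl.read_camera('wrist'); cv2.imwrite('pics/w10.png',im); pickle.dump(P,open('P10.pkl','wb'))
o=ctrl.observe(); print(o['eef_pos'],R.from_rotvec(o['ee_rot']).as_matrix().round(3).tolist(),P[2],o['time'])
for t in('carton','frame','pad_face','handle_end','crank_axis'): print(t,find('wrist',t,P))
E
```

```text
[ 0.54001309 -0.05476175  0.18930412] [[-0.051, 0.999, -0.0], [0.999, 0.051, -0.0], [-0.0, -0.0, -1.0]] [0.53455201 0.02072684 0.36922154] 16.8
carton [(0.84, [0.3867, -0.161, 0.0287]), (0.59, [0.5948, 0.043, 0.0455]), (0.24, [0.7249, 0.0147, 0.0684])]
frame [(0.85, [0.6292, 0.0409, 0.034])]
pad_face [(0.84, [0.5415, 0.0347, 0.034]), (0.44, [0.3999, -0.0042, 0.0502])]
handle_end [(0.69, [0.532, -0.1205, 0.1078])]
crank_axis [(0.93, [0.5441, -0.0667, 0.0504])]
```

View pics/w10.png

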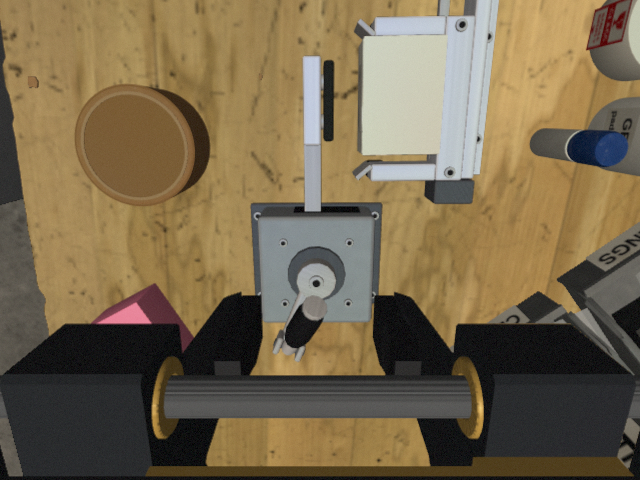

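```bash
python3 - <<'E'
from h import *
import pickle
P=pickle.load(open('P10.pkl','rb'))
for n,u,v,z in [('hub',316,283,.07),('cap',315,306,.109),('hinge',290,347,.074),('grip low',295,338,.085)]:
    print(n,ray(P,u,v,z).round(4))
Rf=R.from_rotvec([0,0,.053]).as_matrix()
h=ray(P,316,283,.07)
for a in (0,.1,.2,.3,.4):
    d=Rf@[-np.sin(a),-np.cos(a),0]
    print(a,np.round(proj(P,h+.06*d+[0,0,.004]),0),np.round(proj(P,h+[0,0,.039]),0),(h+.06*d).round(4))
E
```

```text
hub [ 0.5402 -0.1043  0.07  ]
cap [ 0.5397 -0.1054  0.109 ]
hinge [ 0.5219 -0.1603  0.074 ]
grip low [ 0.526  -0.1453  0.085 ]
0 [316. 352.] [316. 305.] [ 0.5434 -0.1642  0.07  ]
0.1 [309. 352.] [316. 305.] [ 0.5374 -0.1643  0.07  ]
0.2 [301. 351.] [316. 305.] [ 0.5314 -0.1637  0.07  ]
0.3 [294. 350.] [316. 305.] [ 0.5255 -0.1625  0.07  ]
0.4 [287. 347.] [316. 305.] [ 0.5198 -0.1607  0.07  ]
```

Emit:
{"op": "servo_tool", "data": {"steps": [{"x": -2, "y": -20, "z": 0, "wx": 0, "wy": 0, "wz": -7, "hand": 0.5}, {"x": -2, "y": -20, "z": 0, "wx": 0, "wy": 0, "wz": -7, "hand": 0.5}, {"x": -1, "y": -25, "z": -20, "wx": 0, "wy": 0, "wz": -6, "hand": 0.5}, {"x": 0, "y": 0, "z": -40, "wx": 0, "wy": 0, "wz": 0, "hand": 0.5}, {"x": 0, "y": 0, "z": -20, "wx": 0, "wy": 0, "wz": 0, "hand": 0.5}, {"x": 0, "y": 0, "z": 0, "wx": 0, "wy": 0, "wz": 0, "hand": 0.5}]}}

```text
time: 17.65
eef_pos: [0.5338, -0.1189, 0.1068]
ee_rot: [-2.521, -1.867, 0.004]
wrist_force: [0.4, 0.4, 0.9]
gripper_width: 0.0436
gripper_force: 0.0
```

Emit:
{"op": "servo_tool", "data": {"steps": [{"x": 1, "y": -1, "z": -25, "wx": 0, "wy": 0, "wz": 0, "hand": 0.5}, {"x": 0, "y": 0, "z": -20, "wx": 0, "wy": 0, "wz": 0, "hand": 0.5}, {"x": 0, "y": 0, "z": -11, "wx": 0, "wy": 0, "wz": 0, "hand": 0.5}, {"x": 0, "y": 0, "z": 0, "wx": 0, "wy": 0, "wz": 0, "hand": 0.1}, {"x": 0, "y": 0, "z": 0, "wx": 0, "wy": 0, "wz": 0, "hand": 0.1}, {"x": 0, "y": 0, "z": 0, "wx": 0, "wy": 0, "wz": 0, "hand": 0.1}, {"x": 0, "y": 0, "z": 0, "wx": 0, "wy": 0, "wz": 0, "hand": 0.1}], "newtons": 10}}

```text
time: 18.35
eef_pos: [0.5364, -0.1202, 0.0542]
ee_rot: [2.523, 1.87, 0.001]
wrist_force: [-0.3, 2.5, 2.4]
gripper_width: 0.0207
gripper_force: 9.9
```

Emit:
{"op": "servo_tool", "data": {"steps": [{"x": -1.1, "y": -3.5, "z": 5.5, "wx": 0, "wy": 0, "wz": 0, "hand": 0.1}, {"x": -1.3, "y": -4.2, "z": 5.1, "wx": 0, "wy": 0, "wz": 0, "hand": 0.1}, {"x": -1.5, "y": -4.9, "z": 4.4, "wx": 0, "wy": 0, "wz": 0, "hand": 0.1}, {"x": -1.6, "y": -5.3, "z": 3.7, "wx": 0, "wy": 0, "wz": 0, "hand": 0.1}]}}

```text
time: 18.75
eef_pos: [0.5303, -0.1385, 0.0723]
ee_rot: [-2.523, -1.87, 0.0]
wrist_force: [-1.2, 2.0, -3.2]
gripper_width: 0.0206
gripper_force: 10.0
```

Emit:
{"op": "servo_tool", "data": {"steps": [{"x": -1.8, "y": -5.7, "z": 2.9, "wx": 0, "wy": 0, "wz": 0, "hand": 0.1}, {"x": -1.9, "y": -6, "z": 2.2, "wx": 0, "wy": 0, "wz": 0, "hand": 0.1}, {"x": -1.9, "y": -6.2, "z": 1.3, "wx": 0, "wy": 0, "wz": 0, "hand": 0.1}, {"x": -2, "y": -6.4, "z": 0.4, "wx": 0, "wy": 0, "wz": 0, "hand": 0.1}, {"x": 0, "y": 0, "z": 0, "wx": 0, "wy": 0, "wz": 0, "hand": 0.1}]}}

```text
time: 19.25
eef_pos: [0.523, -0.1637, 0.0791]
ee_rot: [2.524, 1.869, -0.0]
wrist_force: [-2.2, 0.3, 2.4]
gripper_width: 0.0206
gripper_force: 10.0
```

Emit:
{"op": "servo_tool", "data": {"steps": [{"x": -0.6, "y": -1.9, "z": 0, "wx": 0, "wy": 0, "wz": 0, "hand": 0.1}, {"x": -0.6, "y": -1.9, "z": 0, "wx": 0, "wy": 0, "wz": 0, "hand": 0.1}]}}

```text
time: 19.45
eef_pos: [0.5222, -0.166, 0.0789]
ee_rot: [2.524, 1.871, 0.002]
wrist_force: [2.0, 9.5, 3.5]
gripper_width: 0.0204
gripper_force: 10.0
```

```bash
python3 - <<'E'
import numpy as np
f=np.linspace(.30,2.96,25); x=-60*np.sin(f); y=-60*np.cos(f)
print([(round(a,1),round(b,1)) for a,b in zip(np.diff(x),np.diff(y))]); print([(round(540+a),round(-106.5+b)) for a,b in zip(x[::8],y[::8])])
E
```

```text
[(np.float64(-6.2), np.float64(2.3)), (np.float64(-5.9), np.float64(3.0)), (np.float64(-5.6), np.float64(3.6)), (np.float64(-5.1), np.float64(4.2)), (np.float64(-4.6), np.float64(4.8)), (np.float64(-4.1), np.float64(5.2)), (np.float64(-3.5), np.float64(5.7)), (np.float64(-2.8), np.float64(6.0)), (np.float64(-2.1), np.float64(6.3)), (np.float64(-1.4), np.float64(6.5)), (np.float64(-0.7), np.float64(6.6)), (np.float64(0.0), np.float64(6.6)), (np.float64(0.8), np.float64(6.6)), (np.float64(1.5), np.float64(6.5)), (np.float64(2.2), np.float64(6.3)), (np.float64(2.9), np.float64(6.0)), (np.float64(3.5), np.float64(5.6)), (np.float64(4.1), np.float64(5.2)), (np.float64(4.7), np.float64(4.7)), (np.float64(5.2), np.float64(4.2)), (np.float64(5.6), np.float64(3.6)), (np.float64(6.0), np.float64(2.9)), (np.float64(6.2), np.float64(2.3)), (np.float64(6.5), np.float64(1.6))]
[(522, -164), (484, -129), (487, -78), (529, -47)]
```

Emit:
{"op": "servo_tool", "data": {"steps": [{"x": 0.5, "y": 2, "z": 0, "wx": 0, "wy": 0, "wz": 0, "hand": 0.1}, {"x": -6.2, "y": 2.3, "z": 0, "wx": 0, "wy": 0, "wz": 0, "hand": 0.1}, {"x": -5.9, "y": 3, "z": 0, "wx": 0, "wy": 0, "wz": 0, "hand": 0.1}, {"x": -5.6, "y": 3.6, "z": 0, "wx": 0, "wy": 0, "wz": 0, "hand": 0.1}, {"x": -5.1, "y": 4.2, "z": 0, "wx": 0, "wy": 0, "wz": 0, "hand": 0.1}], "newtons": 20}}

```text
time: 19.95
eef_pos: [0.4992, -0.1511, 0.079]
ee_rot: [2.523, 1.87, 0.0]
wrist_force: [1.5, -1.1, 2.2]
gripper_width: 0.0202
gripper_force: 20.0
```

Emit:
{"op": "servo_tool", "data": {"steps": [{"x": -4.6, "y": 4.8, "z": 0, "wx": 0, "wy": 0, "wz": 0, "hand": 0.1}, {"x": -4.1, "y": 5.2, "z": 0, "wx": 0, "wy": 0, "wz": 0, "hand": 0.1}, {"x": -3.5, "y": 5.7, "z": 0, "wx": 0, "wy": 0, "wz": 0, "hand": 0.1}, {"x": -2.8, "y": 6, "z": 0, "wx": 0, "wy": 0, "wz": 0, "hand": 0.1}, {"x": -2.1, "y": 6.3, "z": 0, "wx": 0, "wy": 0, "wz": 0, "hand": 0.1}, {"x": -1.4, "y": 6.5, "z": 0, "wx": 0, "wy": 0, "wz": 0, "hand": 0.1}]}}

```text
time: 20.55
eef_pos: [0.4809, -0.1163, 0.0789]
ee_rot: [2.523, 1.871, 0.0]
wrist_force: [1.8, -2.6, 4.2]
gripper_width: 0.0203
gripper_force: 20.0
```

Emit:
{"op": "servo_tool", "data": {"steps": [{"x": -0.7, "y": 6.6, "z": 0, "wx": 0, "wy": 0, "wz": 0, "hand": 0.1}, {"x": 0, "y": 6.6, "z": 0, "wx": 0, "wy": 0, "wz": 0, "hand": 0.1}, {"x": 0.8, "y": 6.6, "z": 0, "wx": 0, "wy": 0, "wz": 0, "hand": 0.1}, {"x": 1.5, "y": 6.5, "z": 0, "wx": 0, "wy": 0, "wz": 0, "hand": 0.1}, {"x": 2.2, "y": 6.3, "z": 0, "wx": 0, "wy": 0, "wz": 0, "hand": 0.1}, {"x": 2.9, "y": 6, "z": 0, "wx": 0, "wy": 0, "wz": 0, "hand": 0.1}, {"x": 3.5, "y": 5.6, "z": 0, "wx": 0, "wy": 0, "wz": 0, "hand": 0.1}]}}

```text
time: 21.25
eef_pos: [0.4917, -0.0723, 0.0789]
ee_rot: [2.523, 1.871, 0.0]
wrist_force: [2.3, -5.1, 5.0]
gripper_width: 0.0204
gripper_force: 20.0
```

Emit:
{"op": "servo_tool", "data": {"steps": [{"x": 4.1, "y": 5.2, "z": 0, "wx": 0, "wy": 0, "wz": 0, "hand": 0.1}, {"x": 4.7, "y": 4.7, "z": 0, "wx": 0, "wy": 0, "wz": 0, "hand": 0.1}, {"x": 5.2, "y": 4.2, "z": 0, "wx": 0, "wy": 0, "wz": 0, "hand": 0.1}, {"x": 5.6, "y": 3.6, "z": 0, "wx": 0, "wy": 0, "wz": 0, "hand": 0.1}]}}

```text
time: 21.65
eef_pos: [0.5113, -0.055, 0.0789]
ee_rot: [2.523, 1.87, -0.001]
wrist_force: [1.3, -7.5, 5.2]
gripper_width: 0.0201
gripper_force: 20.0
```

Emit:
{"op": "servo_tool", "data": {"steps": [{"x": 6, "y": 2, "z": 0, "wx": 0, "wy": 0, "wz": 0, "hand": 0.1}, {"x": 6, "y": 1.5, "z": 0, "wx": 0, "wy": 0, "wz": 0, "hand": 0.1}, {"x": 4, "y": 0.8, "z": 0, "wx": 0, "wy": 0, "wz": 0, "hand": 0.1}]}}

```text
time: 21.95
eef_pos: [0.5263, -0.0496, 0.0788]
ee_rot: [-2.522, -1.87, 0.002]
wrist_force: [-2.4, -0.6, 9.9]
gripper_width: 0.0202
gripper_force: 20.0
```

Emit:
{"op": "servo_tool", "data": {"steps": [{"x": 2, "y": 0.3, "z": 0, "wx": 0, "wy": 0, "wz": 0, "hand": 0.1}, {"x": 1.5, "y": 0.2, "z": 0, "wx": 0, "wy": 0, "wz": 0, "hand": 0.1}]}}

```text
time: 22.15
eef_pos: [0.5288, -0.049, 0.0787]
ee_rot: [-2.52, -1.869, 0.005]
wrist_force: [-9.8, -0.8, 12.2]
gripper_width: 0.0202
gripper_force: 20.0
```

Emit:
{"op": "servo_tool", "data": {"steps": [{"x": 2, "y": 0.3, "z": 0, "wx": 0, "wy": 0, "wz": 0, "hand": 0.1}, {"x": 1, "y": 0.1, "z": 0, "wx": 0, "wy": 0, "wz": 0, "hand": 0.1}, {"x": 0, "y": 0, "z": 0, "wx": 0, "wy": 0, "wz": 0, "hand": 0.1}]}}

```text
time: 22.45
eef_pos: [0.5291, -0.0488, 0.0786]
ee_rot: [-2.517, -1.868, 0.012]
wrist_force: [-18.0, -3.9, 17.7]
gripper_width: 0.0201
gripper_force: 20.0
```

Emit:
{"op": "servo_tool", "data": {"steps": [{"x": -2, "y": -0.3, "z": 0, "wx": 0, "wy": 0, "wz": 0, "hand": 0.1}, {"x": 0, "y": 0, "z": 0, "wx": 0, "wy": 0, "wz": 0, "hand": 0.5}, {"x": 0, "y": 0, "z": 0, "wx": 0, "wy": 0, "wz": 0, "hand": 0.5}, {"x": 0, "y": 0, "z": 0, "wx": 0, "wy": 0, "wz": 0, "hand": 0.5}, {"x": 0, "y": 0, "z": 30, "wx": 0, "wy": 0, "wz": 0, "hand": 0.5}, {"x": 0, "y": 0, "z": 40, "wx": 0, "wy": 0, "wz": 0, "hand": 0.5}, {"x": 0, "y": 0, "z": 30, "wx": 0, "wy": 0, "wz": 0, "hand": 0.5}, {"x": 0, "y": 0, "z": 0, "wx": 0, "wy": 0, "wz": 0, "hand": 0.5}]}}

```text
time: 23.25
eef_pos: [0.5329, -0.0501, 0.1822]
ee_rot: [2.519, 1.868, 0.006]
wrist_force: [0.3, -0.7, -0.8]
gripper_width: 0.0441
gripper_force: 0.0
```

```bash
python3 - <<'E'
from h import *
P=pose('wrist'); im=ctrl.read_camera('wrist'); cv2.imwrite('pics/w11.png',im)
o=ctrl.observe(); print(o['eef_pos'],o['wrist_force'],o['time'])
for t in('carton','frame','pad_face','handle_end','crank_axis'): print(t,find('wrist',t,P))
ctrl.read_camera('side'); 
for t in('carton','frame','handle_end','tape_roll'): print(t,find('side',t,pose('side')))
for p in [(.540,-.1075,.07),(.529,-.049,.144),(.529,-.049,.09)]: print(np.round(proj(P,p)), np.round(proj(pose('side'),p)))
E
```

```text
[ 0.53193826 -0.04984891  0.17978069] [-0.60272308 -0.08341127 -1.29140008] 23.3
carton [(0.91, [0.5966, 0.0401, 0.0435]), (0.53, [0.3988, -0.0042, 0.0501])]
frame [(0.67, [0.6304, 0.0245, 0.0353])]
pad_face [(0.65, [0.5639, 0.0357, 0.0369])]
handle_end [(0.65, [0.534, -0.0433, 0.1433]), (0.22, [0.5639, 0.0303, 0.0338])]
crank_axis [(0.87, [0.5554, -0.0604, 0.0506]), (0.51, [0.5645, 0.0315, 0.0369])]
carton [(0.8, [0.3906, -0.2085, 0.0463]), (0.58, [0.5978, 0.0208, 0.0452]), (0.46, [0.3834, 0.5653, 0.0458])]
frame [(0.83, [0.6257, -0.0197, 0.0368])]
handle_end [(0.73, [0.5332, -0.0503, 0.1213])]
tape_roll [(0.83, [0.3986, -0.0288, 0.049])]
[348. 290.] [300. 338.]
[312. 257.] [295. 288.]
[313. 232.] [296. 308.]
```

```bash
python3 -c "
from h import *
print(ctrl.close_job())"
```

```text
the job is handed in; nothing more can be done
None
```

The job is handed in, with no verdict returned. By my last readings the carton is fully in the frame, the frame is home against the end stop, the handle is upright, and the crank is at its stop (about 3.0 rad) with the jaw on the carton; I didn't touch any bystander.

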